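# Lock the focus of the target-scoring viewer

## Robot

A 6-joint arm with a two-finger parallel gripper is mounted at the origin on the work surface. World frame = base frame: x ahead of the robot, y to its left, z up, the work surface at z = 0. Lengths are in m, angles in degrees, forces in N, time in s.
With the tool pointing down it reaches from about 0.375 to 0.9 m from the base axis. Payload 3.1 kg.
Tool frame: the origin (TCP) lies on the centre line of the jaws, within the pads' length; the fingertips stand 25 mm ahead of it and the grasp point (between the pads) lies 6 mm ahead of it; z points along the fingers, y is the line along which they close (so a half turn about z gives the same grasp; the last joint's range is limited). The gripper opens to 87 mm and grips with 3 to 60 N. Pads are 19 mm wide; open, the fingers measure 117 mm over their backs; the gripper's body (75 mm by 190 mm) begins 51 mm behind the grasp point.
Start: joints at [-82.363, 30.224, 82.088, -0, 67.689, -10.227], TCP at [0.192, -0.595, 0.248] pointing down, gripper open.
Joint ranges: [-176.69, 176.69], [-43.24, 126.21], [12.49, 139.97], [-82, 262], [0, 151.66], [-163.58, 163.58]. Speed limits (degrees/s): [159.86, 159.86, 180, 180, 180, 180].

## Interface

Orientations are given as a 3x3 rotation matrix whose columns are the frame's x, y, z axes.
In Python, from rig import * gives the robot as it stands.
- The arm moves only by the tool step_arm, never from a script. Its argument "steps" is a list of rows, each a list of 7 numbers: the shift along the tool's x, y, z normalised to -1 to 1, where 1 is 0.3 m, then the turn, a rotation vector about the tool's x, y, z normalised to -1 to 1, where 1 is 45 degrees, then the gripper's target within -1 to 1 (shut at 1, half-way at 0, fully open at -1). A call has 1 to 8 rows; each row is the pose to reach, as a shift and turn from the pose commanded when the call began, along the tool's axes at that moment; what a row does not reach only later rows make up. A row lasts 1/12 s, in which the tool goes at most 41.7 mm and 7.16 degrees, less where a joint would pass 70% of its speed; a pose out of reach is approached as far as the arm can. A call with a number of a shift or a turn outside -1 to 1 is refused whole. A call with a gripper value outside its range is refused whole. The fingers move at their own pace and stop on an object; the grip force is fixed at half the most. Time passes only in rows, so rows that repeat a pose let the fingers close. It gives the time, the measured TCP pose, the force, the opening and the grip force at its end, in the units of the state.
- read_state(): the state, without advancing time (a new reading comes with each control period).
- capture(name): name is "side" or "top" or "wrist"; returns a dict with "image" (480x640x3 uint8, red, green, blue), "vertical_fov" (degrees; the focal length in pixels is half the picture's height over the tangent of half this angle, whatever the lens; pixels are square), "cx", "cy" (the principal point, pixels), "world_from_camera" (4x4, takes a point from camera to world coordinates); the wrist camera has in their place "T_tool_cam" (4x4, takes a point from camera to tool coordinates, whose origin is the TCP and whose axes are the flange's). Camera axes: x right, y down, z forward; pixel columns grow to the right and rows downward; lengths in m; the calibration is good to about 2 mm. The wrist camera is an equidistant fisheye: a pixel r from the principal point sees the ray r / f radians off the axis. A picture is of the moment at which its call begins: read the wrist's pose just before it. There is no depth.
- hand_in(): hands the job in; it is judged then, once.
The state is a dict: "time_s": time; "joint_positions": joint angles; "qvel": joint speeds; "tau": joint torques, N m; "position": TCP position; "tcp_rot": TCP orientation; "force": force on the tool from outside, world axes, zero at the start; "moment": the same for the moment, N m; "opening": opening from 0.0 (shut) to 1.0 (fully open); "grasp_force": force on a finger pad.
Only numpy, scipy, OpenCV 4.12 (cv2) and the standard library are available. Lean on these libraries where they do the work, as an engineer would, in place of code of your own. Each camera call takes 0.05 s, during which the arm holds its last target. There are 200 camera calls.

## Task

Lock the focus of the target-scoring viewer: swing its focus arm counter-clockwise (seen from above) by the yellow tab until it rests against its stop, drop the red-headed holding pin through the hole in the arm fully home into the plate below so that the barrel cannot turn, then turn the knurled lock ring clockwise until it comes up firmly tight against its end (about 0.8 N m, no more than 1.0), and let go. Leave the pin in, work gently so that neither arm nor pin is strained, and do not disturb the brass gauge or the other things on the desk.

Things in the scene. Friction and masses are not known exactly. Their poses are not given: they have to be found in the camera images.
- housing: The viewer's fixed green housing, screwed to the desk. Origin on the barrel's upright axis, at desk level; z up; its +y points from the axis to the plate hole. Base 120 x 127 x 14, a disc of radius 40 up to 22, then a column of radius 26 up to 60 high. At 62 to 98 along +y stands an aluminium plate block 50 wide and 24 high with the plate hole.
- plate_hole (a point): Centre of the mouth of the blind round hole (10 across, 20 deep, 1.5 chamfer) in the top of the aluminium plate block: 80 along the housing's +y from the barrel's axis, 24 above the desk.
- focus_hole (a point): Centre of the mouth of the through hole (11 across, 2 chamfer) in the focus arm, 80 from the barrel's axis, 34 above the desk. The flat aluminium arm is 8 thick (26 to 34 above the desk), 30 wide at the hole, 16 elsewhere, and reaches out to 120 from the axis. With the arm at its stop this hole lies right above the plate hole, with a 2 gap between.
- barrel: The barrel with its focus arm in one piece; origin on the barrel's axis at desk level, its +y along the arm, z up; carries the arm hole and the yellow tab.
- focus_tab (a point): Centre of the upright yellow tab near the end of the focus arm, 112 from the barrel's axis and 54 above the desk; the tab is 12 wide across the arm, 16 along it, and stands from the arm (34) up to 74 above the desk. Its local y points outward along the arm. Push it sideways, or pinch it, to swing the arm.
- focus (a joint): Angle of barrel and focus arm about the axis in rad: 0 at its counter-clockwise stop (holes in line), negative clockwise of it. The stop is solid: 5 to 25 N at the tab is plenty to feel it, 45 N strains it. It turns stiffly (0.12 N m, 1.1 N at the tab) and stays where left. The ring's thread drags it clockwise unless the pin holds it; the pin's play lets it give about 0.05.
- ring (a joint): Turn of the lock ring on the barrel in rad, clockwise from above: starts slack at 0 to 0.5, comes up tight suddenly at a solid end at 1.2 and stays where left. Its thread drags 0.3 N m, more than the barrel's; once tight all further torque goes to barrel and pin, which feels 19 N per N m. 0.6 to 1.0 N m about the axis is firmly tight; more overtightens and strains the pin.
- ring_center (a point): Centre, on the upright axis, of the silver knurled lock ring: 55 in outer diameter, 24 high (61 to 85 above the desk). The barrel's rubber eyepiece, 43 in diameter, rises through it to 104 above the desk. Nothing stands beside the ring but the arm, tab and pin, which lie 72 or more from the axis at its height. A red dot marks the ring's top.
- pin_center (a point): Centre (half-way up) of the loose holding pin, 62 long, z along the pin (upwards): steel shank 8 across and 28 long with a 5 long tapered foot, below a round red head 16 across and 34 high. At the start it stands upright in its pale wooden stand, head resting on it: head from 34 to 68 above the desk, foot at 6. Fully home in the viewer it stands at the same heights, its head resting on the arm.
- pin_tip (a point): Foot end of the holding pin, 31 below its centre.
- pin_stand: Fixed pale wooden block 50 x 50 x 34 that holds the pin at the start; origin at the centre of its underside.
- gauge: Brass scoring gauge with a flange 28 across, 56 long, standing in its own darker wooden block 50 x 50 x 34, top 62 above the desk; leave it alone. Origin at its foot end.
- tape: Loose roll of cream tape, 90 across, 24 high; leave it alone. Origin at the centre of its underside.
- case: Loose brown case 70 x 100 x 22; leave it alone. Origin at the centre of its underside.
- stapler: Loose blue and black stapler 130 long, about 50 high; leave it alone. Origin at the centre of its underside.
- marker: Loose blue marker pen 130 long, 14 thick; leave it alone. Origin under its middle.

How it is judged:
By the outcome, as a careful person would: the job done as asked, in the order asked, and still so for the second after the job is handed in, with the robot touching nothing.
It also fails if it takes over 72 s, if anything falls off the work surface, if the arm or the gripper's body presses on something with over 40 N, if the wrist force passes 120 N, or if a joint passes its speed limit or range.

## Working session

There is one attempt and no reset: what is moved stays moved. The work goes in short steps, Python scripts to look and compute and a tool call to move; the robot and the scene stay as the last step left them, time stands still between calls to the robot, and variables do not carry over. Pictures are saved under pics/ and viewed, at most 10 in all, crops included, and the job is handed in when it is done.

Besides the shell and the picture viewer there is one more tool, called after "Emit:" by a JSON object that holds its "name" and its "arguments", one argument or row to a line. step_arm: Moves the arm, as the interface text tells. Scaled input: -1 to 1 covers 0.3 m each way for a shift and 45 degrees each way for a turn. Its arguments: {"type":"object","properties":{"steps":{"type":"array"}},"required":["steps"]}

```bash
mkdir -p pics; ls
python3 - <<'E'
from rig import *
import cv2,pickle
d={}
for n in("side","top","wrist"):
    c=capture(n);d[n]=c;cv2.imwrite(f"pics/{n}0.png",c["image"][:,:,::-1])
    print(n,c["vertical_fov"],c["cx"],c["cy"],c.get("world_from_camera",c.get("T_tool_cam")))
pickle.dump(d,open("c0.pkl","wb"));print(read_state())
E
```

```text
pics
side 52.61815560338265 325.55030644065914 246.74163258651583 [[-0.95781204 -0.20922811  0.19702716  0.31121364]
 [-0.28710215  0.72755102 -0.62309058  0.68376049]
 [-0.01297925 -0.65337058 -0.75692696  0.94721971]
 [ 0.          0.          0.          1.        ]]
top 54.549015705265795 319.5869763378708 235.59778202054957 [[-0.01767669 -0.99062136  0.13548746  0.37778175]
 [-0.99975538  0.01571045 -0.01556796 -0.01618526]
 [ 0.01329338 -0.1357295  -0.99065675  1.14330345]
 [ 0.          0.          0.          1.        ]]
wrist 65.70646984690485 315.09158282874984 235.54495459524372 [[-7.55900166e-04 -9.53217652e-01 -3.02283867e-01  8.34849971e-02]
 [ 9.99998418e-01 -1.20726153e-03  1.30633512e-03 -1.07276549e-04]
 [-1.61015738e-03 -3.02282401e-01  9.53217057e-01 -1.37581442e-01]
 [ 0.00000000e+00  0.00000000e+00  0.00000000e+00  1.00000000e+00]]
{'time_s': 0.15, 'joint_positions': array([-8.23618853e+01,  3.02658819e+01,  8.21407037e+01, -2.26357996e-04,
        6.76879443e+01, -1.02278000e+01]), 'qvel': array([ 0.01162249, -0.1786957 , -0.16879812,  0.14110941,  0.06094666,
       -0.05741807]), 'tau': array([ 6.86174408e-04, -4.40430701e+01, -1.76842582e+01,  6.32970734e-02,
        5.52330713e-02, -1.04304020e-04]), 'position': array([ 0.19169515, -0.59432638,  0.24679894]), 'tcp_rot': array([[ 9.51776653e-01,  3.06791709e-01, -2.22914501e-04],
       [ 3.06791654e-01, -9.51775293e-01,  1.63473299e-03],
       [ 2.89358014e-04, -1.62428900e-03, -9.99998639e-01]]), 'force': array([-0.53901073, -0.53690647,  0.70896362]), 'moment': array([-0.01647169, -0.02361873, -0.00623393]), 'grasp_force': 0.0, 'opening': 1.0028816148360817}
```

View pics/top0.png

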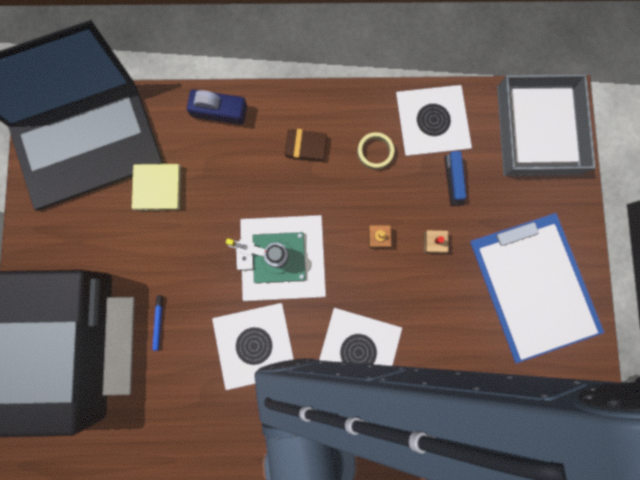

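View pics/side0.png

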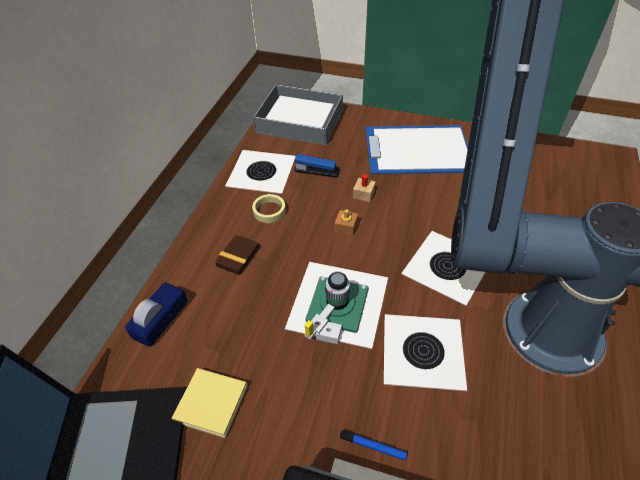

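Run:
```python
import cv2,pickle,numpy as np
d=pickle.load(open("c0.pkl","rb"))
def cr(n,u,v,w,h,s):return cv2.resize(d[n]["image"][v:v+h,u:u+w,::-1],None,fx=s,fy=s,interpolation=cv2.INTER_CUBIC)
a=np.hstack([cr("top",220,210,100,75,4),cr("side",290,260,100,75,4)])
b=np.hstack([cr("top",360,215,100,75,4),cr("side",320,160,100,75,4)])
cv2.imwrite("pics/crop0.png",np.vstack([a,b]))
```

```text
(no output)
```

View pics/crop0.png

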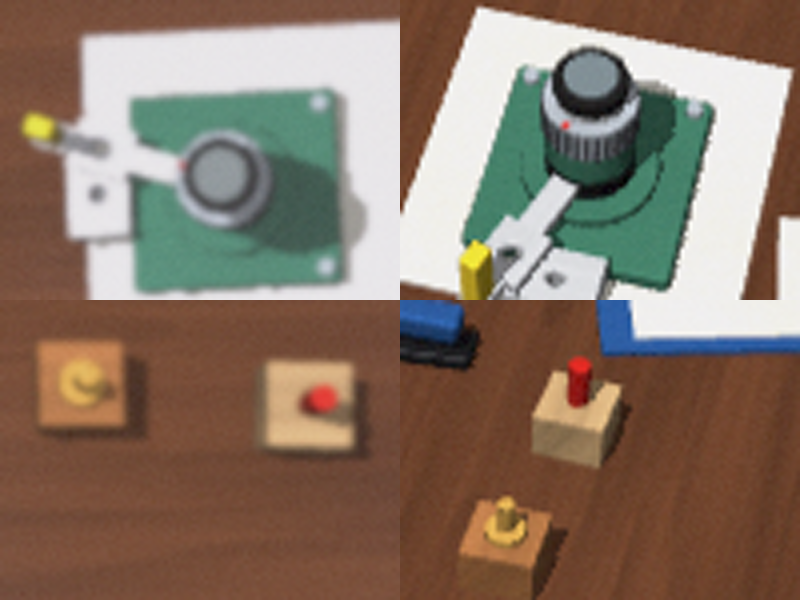

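```bash
cat > h.py <<'E'
import numpy as np,pickle,cv2
d0=pickle.load(open("c0.pkl","rb"))
def ray(c,u,v,T=None):
    f=240/np.tan(np.radians(c["vertical_fov"]/2));x=np.array([u-c["cx"],v-c["cy"]])/f
    if "T_tool_cam" in c:
        r=np.hypot(*x);k=np.sin(r)/r if r>1e-9 else 1
        v=np.array([x[0]*k,x[1]*k,np.cos(r)]);M=T@c["T_tool_cam"]
    else: v=np.array([*x,1.]);M=c["world_from_camera"]
    return M[:3,3],M[:3,:3]@v
def atz(c,u,v,z,T=None):
    o,r=ray(c,u,v,T);return o+r*(z-o[2])/r[2]
def pose(s):
    T=np.eye(4);T[:3,:3]=s["tcp_rot"];T[:3,3]=s["position"];return T
def proj(c,p,T=None):
    M=np.linalg.inv(c["world_from_camera"] if T is None else T@c["T_tool_cam"])
    q=M[:3,:3]@p+M[:3,3];f=240/np.tan(np.radians(c["vertical_fov"]/2))
    if T is None: k=q[:2]/q[2]
    else:
        n=np.hypot(*q[:2]);k=q[:2]/n*np.arctan2(n,q[2])
    return k*f+[c["cx"],c["cy"]]
def togo(s,p,zdir=None):
    return s["tcp_rot"].T@(np.array(p)-s["position"])/0.3
E
python3 - <<'E'
from h import *
for n,c,u,v,z in [("eye","top",275.2,253.5,.104),("eye","side",338,277.5,.104),("plate","top",244.2,258.5,.024),("plate","side",328.7,329.7,.024),("fh","top",245,246.5,.034),("fh","side",317,323.3,.034),("tab","top",229.7,241.7,.074),("pin","top",440.2,239.7,.068),("pin","side",365,176.2,.068),("gauge","top",380.5,236,.062)]:
    print(n,c,atz(d0[c],u,v,z).round(4))
E
```

```text
eye top [0.481  0.0676 0.104 ]
eye side [0.4793 0.0668 0.104 ]
plate top [0.4781 0.1486 0.024 ]
plate side [0.476  0.1517 0.024 ]
fh top [0.506  0.1453 0.034 ]
fh side [0.5034 0.1492 0.034 ]
tab top [0.5131 0.1748 0.074 ]
pin top [ 0.5107 -0.3148  0.068 ]
pin side [ 0.5096 -0.3136  0.068 ]
gauge top [ 0.5224 -0.1762  0.062 ]
```

Emit:
{"name": "step_arm", "arguments": {
  "steps": [
    [0.59, -0.67, 0, 0, 0, -1, -1],
    [0.59, -0.67, 0, 0, 0, -1, -1],
    [0.59, -0.67, 0, 0, 0, -1, -1],
    [0.59, -0.67, 0, 0, 0, -1, -1],
    [0.59, -0.67, 0, 0, 0, -1, -1],
    [0.59, -0.67, 0, 0, 0, -1, -1],
    [0.59, -0.67, 0, 0, 0, -1, -1],
    [0.59, -0.67, 0, 0, 0, -1, -1]
  ]
}}

```text
time_s: 0.82
position: [0.299, -0.3441, 0.2472]
tcp_rot: [[0.452, 0.892, -0.001], [0.892, -0.452, 0.004], [0.003, -0.003, -1.0]]
force: [0.8, 0.5, -0.4]
opening: 1.005
grasp_force: 0.0
```

Emit:
{"name": "step_arm", "arguments": {
  "steps": [
    [0.95, 0, 0, 0, 0, -0.6, 1],
    [0.95, 0, 0, 0, 0, -0.6, 1],
    [0.95, 0, 0, 0, 0, -0.6, 1],
    [0.95, 0, 0, 0, 0, -0.6, 1],
    [0.95, 0, 0, 0, 0, -0.6, 1],
    [0.95, 0, 0, 0, 0, -0.6, 1],
    [0.95, 0, 0, 0, 0, -0.6, 1],
    [0.95, 0, 0, 0, 0, -0.6, 1]
  ]
}}

```text
time_s: 1.48
position: [0.4308, -0.0916, 0.2477]
tcp_rot: [[-0.003, 1.0, 0.002], [1.0, 0.003, 0.001], [0.001, 0.002, -1.0]]
force: [-0.2, 0.3, 0.3]
opening: 0.478
grasp_force: 0.0
```

Emit:
{"name": "step_arm", "arguments": {
  "steps": [
    [0.63, 0.16, 0, 0, 0, 0, 1],
    [0.63, 0.16, 0, 0, 0, 0, 1],
    [0.63, 0.16, 0, 0, 0, 0, 1],
    [0.63, 0.16, 0, 0, 0, 0, 1],
    [0.63, 0.16, 0, 0, 0, 0, 1],
    [0.63, 0.16, 0, 0, 0, 0, 1],
    [0.63, 0.16, 0, 0, 0, 0, 1],
    [0.63, 0.16, 0, 0, 0, 0, 1]
  ]
}}

```text
time_s: 2.15
position: [0.4772, 0.092, 0.2473]
tcp_rot: [[0.003, 1.0, -0.0], [1.0, -0.003, -0.001], [-0.001, -0.0, -1.0]]
force: [-0.1, -0.5, 0.1]
opening: 0.01
grasp_force: 0.0
```

```bash
cat > w.py <<'E'
from rig import *
from h import *
import sys
n=sys.argv[1];s=read_state();c=capture("wrist")
pickle.dump((s,c),open(n+".pkl","wb"))
a=[int(q) for q in sys.argv[2:6]] or [0,0,640,480]
im=c["image"][a[1]:a[3],a[0]:a[2],::-1];k=min(800/im.shape[1],600/im.shape[0])
cv2.imwrite(f"pics/{n}.png",cv2.resize(im,None,fx=k,fy=k,interpolation=cv2.INTER_CUBIC));print(k,s["position"],s["force"],s["moment"])
E
python3 w.py w1
```

```text
1.25 [0.47720689 0.09201654 0.24730351] [-0.1013918  -0.52228267  0.13911102] [-0.0731452  -0.05930787 -0.01455994]
```

View pics/w1.png

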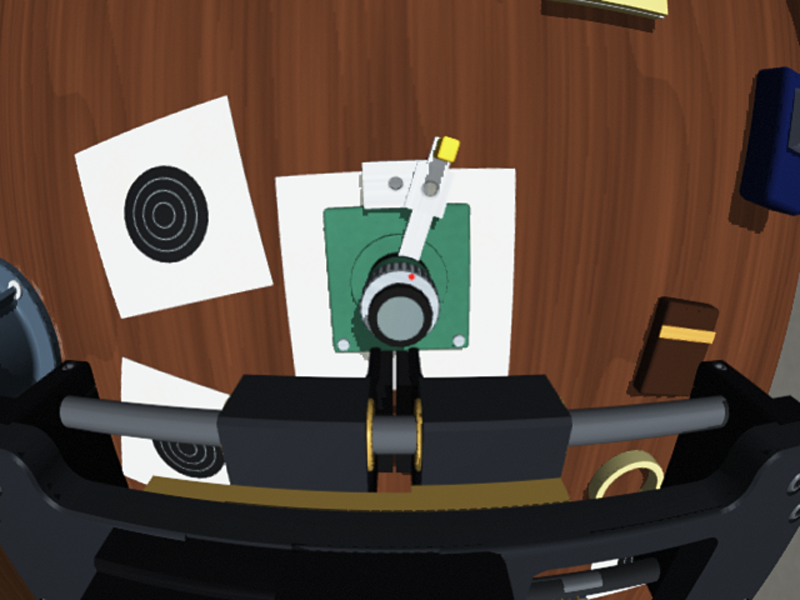

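Run:
```python
from h import *
s,c=pickle.load(open("w1.pkl","rb"));T=pose(s)
for n,u,v,z in [("eye",399.5,318.5,.104),("plate",396,183,.024),("fh",431,188,.034),("tab",450,147,.074)]:
    print(n,atz(c,u/1.25,v/1.25,z,T).round(4))
```

```text
eye [0.4807 0.0696 0.104 ]
plate [0.479  0.1506 0.024 ]
fh [0.5053 0.1476 0.034 ]
tab [0.5146 0.1785 0.074 ]
```

Emit:
{"name": "step_arm", "arguments": {
  "steps": [
    [0.293, 0.277, 0, 0, 0, 0, 1],
    [0.293, 0.277, 0, 0, 0, 0, 1],
    [0.293, 0.277, 0.05, 0, 0, 0, 1],
    [0.293, 0.277, 0.2, 0, 0, 0, 1],
    [0.293, 0.277, 0.35, 0, 0, 0, 1],
    [0.293, 0.277, 0.5, 0, 0, 0, 1],
    [0.293, 0.277, 0.573, 0, 0, 0, 1],
    [0.293, 0.277, 0.573, 0, 0, 0, 1]
  ]
}}

```text
time_s: 2.87
position: [0.5557, 0.178, 0.0691]
tcp_rot: [[0.005, 1.0, -0.014], [1.0, -0.005, -0.002], [-0.002, -0.014, -1.0]]
force: [-0.7, -0.4, -0.3]
opening: 0.001
grasp_force: 0.0
```

Emit:
{"name": "step_arm", "arguments": {
  "steps": [
    [0, -0.03, 0, 0, 0, 0, 1],
    [0, -0.06, 0, 0, 0, 0, 1],
    [0, -0.085, 0, 0, 0, 0, 1],
    [0, -0.11, 0, 0, 0, 0, 1],
    [0, -0.13, 0, 0, 0, 0, 1],
    [0, -0.145, 0, 0, 0, 0, 1],
    [0, -0.155, 0, 0, 0, 0, 1],
    [0, -0.16, 0, 0, 0, 0, 1]
  ]
}}

```text
time_s: 3.53
position: [0.5123, 0.1814, 0.0764]
tcp_rot: [[0.002, 1.0, 0.001], [1.0, -0.002, 0.0], [0.0, 0.001, -1.0]]
force: [0.2, 0.5, 1.5]
opening: 0.006
grasp_force: 0.7
```

Emit:
{"name": "step_arm", "arguments": {
  "steps": [
    [0, -0.005, 0, 0, 0, 0, 1],
    [0, -0.01, 0, 0, 0, 0, 1],
    [0, -0.015, 0, 0, 0, 0, 1],
    [0, -0.02, 0, 0, 0, 0, 1],
    [0, -0.02, 0, 0, 0, 0, 1],
    [0, -0.02, 0, 0, 0, 0, 1]
  ]
}}

```text
time_s: 4.03
position: [0.5059, 0.181, 0.0754]
tcp_rot: [[0.002, 1.0, -0.001], [1.0, -0.002, -0.0], [-0.0, -0.001, -1.0]]
force: [-0.0, 0.4, 0.4]
opening: 0.006
grasp_force: 0.3
```

```bash
python3 w.py w2 180 40 480 265
```

```text
2.6666666666666665 [0.50587121 0.18101346 0.07542003] [-0.01322291  0.42797241  0.44282425] [ 0.08532216 -0.15749811 -0.04447084]
```

View pics/w2.png

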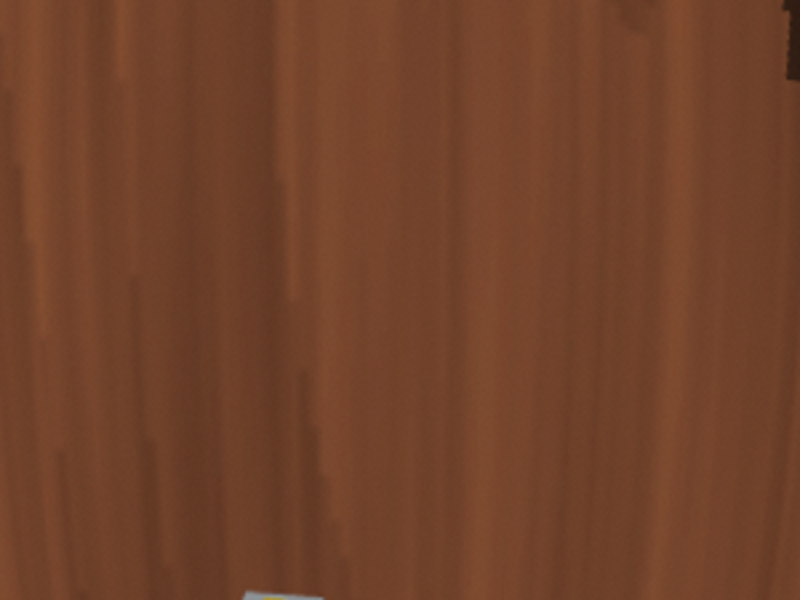

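Run:
```python
from h import *
s,c=pickle.load(open("w2.pkl","rb"));T=pose(s)
for u in(243,323): print(atz(c,180+u/2.667,40+595/2.667,.034,T).round(4))
im=c["image"][240:390,200:400,::-1];cv2.imwrite("pics/w2b.png",cv2.resize(im,None,fx=4,fy=4))
```

```text
[0.4828 0.1926 0.034 ]
[0.4985 0.1926 0.034 ]
```

View pics/w2b.png

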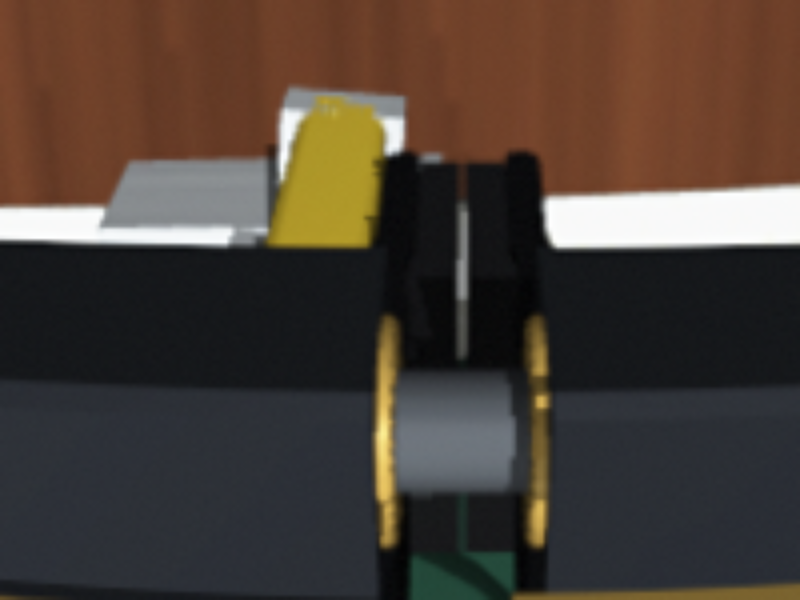

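Emit:
{"name": "step_arm", "arguments": {
  "steps": [
    [0, -0.007, 0, 0, 0, 0, 1],
    [0, -0.013, 0, 0, 0, 0, 1],
    [0, -0.018, 0, 0, 0, 0, 1],
    [0, -0.022, 0, 0, 0, 0, 1],
    [0, -0.025, 0, 0, 0, 0, 1],
    [0, -0.025, 0, 0, 0, 0, 1],
    [0, -0.025, 0, 0, 0, 0, 1]
  ]
}}

```text
time_s: 4.67
position: [0.4984, 0.1811, 0.0756]
tcp_rot: [[0.002, 1.0, -0.001], [1.0, -0.002, -0.0], [-0.0, -0.001, -1.0]]
force: [0.7, 1.6, -0.3]
opening: 0.009
grasp_force: 0.2
```

Emit:
{"name": "step_arm", "arguments": {
  "steps": [
    [0, -0.004, 0, 0, 0, 0, 1],
    [0, -0.008, 0, 0, 0, 0, 1],
    [0, -0.01, 0, 0, 0, 0, 1],
    [0, -0.01, 0, 0, 0, 0, 1]
  ]
}}

```text
time_s: 5.0
position: [0.4956, 0.1812, 0.0756]
tcp_rot: [[0.002, 1.0, -0.0], [1.0, -0.002, 0.0], [0.0, -0.0, -1.0]]
force: [1.2, 0.6, 0.3]
opening: 0.003
grasp_force: 0.4
```

Emit:
{"name": "step_arm", "arguments": {
  "steps": [
    [0, -0.002, 0, 0, 0, 0, 1],
    [0, -0.004, 0, 0, 0, 0, 1],
    [0, -0.005, 0, 0, 0, 0, 1],
    [0, -0.005, 0, 0, 0, 0, 1]
  ]
}}

```text
time_s: 5.33
position: [0.4942, 0.1812, 0.0757]
tcp_rot: [[0.002, 1.0, -0.0], [1.0, -0.002, 0.0], [0.0, -0.0, -1.0]]
force: [1.3, -0.0, -0.2]
opening: 0.005
grasp_force: 0.5
```

Emit:
{"name": "step_arm", "arguments": {
  "steps": [
    [0, -0.002, 0, 0, 0, 0, 1],
    [0, -0.004, 0, 0, 0, 0, 1],
    [0, -0.005, 0, 0, 0, 0, 1],
    [0, -0.005, 0, 0, 0, 0, 1]
  ]
}}

```text
time_s: 5.67
position: [0.493, 0.1812, 0.0757]
tcp_rot: [[0.002, 1.0, 0.001], [1.0, -0.002, 0.0], [0.0, 0.001, -1.0]]
force: [1.8, 1.0, -1.1]
opening: 0.005
grasp_force: 0.8
```

Emit:
{"name": "step_arm", "arguments": {
  "steps": [
    [0, -0.002, 0, 0, 0, 0, 1],
    [0, -0.004, 0, 0, 0, 0, 1],
    [0, -0.005, 0, 0, 0, 0, 1],
    [0, -0.005, 0, 0, 0, 0, 1]
  ]
}}

```text
time_s: 6.0
position: [0.4928, 0.1812, 0.0758]
tcp_rot: [[0.002, 1.0, 0.003], [1.0, -0.002, 0.0], [0.0, 0.003, -1.0]]
force: [5.6, 1.5, -3.3]
opening: 0.005
grasp_force: 2.3
```

Emit:
{"name": "step_arm", "arguments": {
  "steps": [
    [0, -0.003, 0, 0, 0, 0, 1],
    [0, -0.004, 0, 0, 0, 0, 1],
    [0, -0.004, 0, 0, 0, 0, 1]
  ]
}}

```text
time_s: 6.25
position: [0.4927, 0.1813, 0.076]
tcp_rot: [[0.002, 1.0, 0.006], [1.0, -0.002, 0.001], [0.001, 0.006, -1.0]]
force: [6.2, 0.6, -2.4]
opening: 0.002
grasp_force: 2.9
```

Emit:
{"name": "step_arm", "arguments": {
  "steps": [
    [0, 0.05, 0, 0, 0, 0, 1],
    [0, 0.12, 0, 0, 0, 0, 1],
    [0, 0.12, -0.1, 0, 0, 0, 1],
    [0, 0.12, -0.22, 0, 0, 0, 1],
    [-0.1, 0.1, -0.35, 0, 0, 0, 1],
    [-0.2, 0.03, -0.45, 0, 0, 0, 1],
    [-0.3, -0.04, -0.45, 0, 0, 0, -1],
    [-0.3, -0.04, -0.45, 0, 0, 0, -1]
  ]
}}

```text
time_s: 6.92
position: [0.4726, 0.0883, 0.2119]
tcp_rot: [[0.004, 1.0, -0.006], [1.0, -0.004, -0.002], [-0.002, -0.006, -1.0]]
force: [-1.2, -0.2, -0.8]
opening: 0.083
grasp_force: 0.0
```

```bash
python3 w.py w3 220 60 460 240
```

```text
3.3333333333333335 [0.47263493 0.08833291 0.21194347] [-1.15717559 -0.16824097 -0.83311073] [ 0.0057823  -0.03196522 -0.00833173]
```

View pics/w3.png

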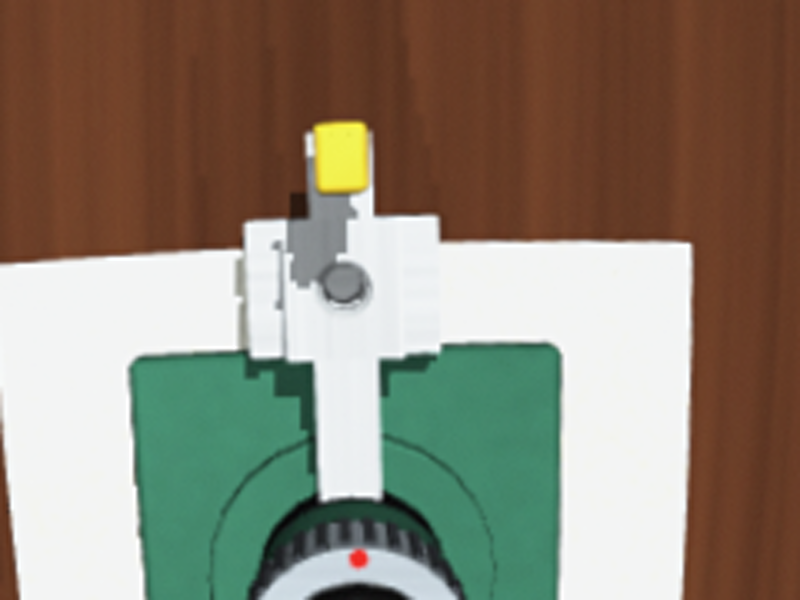

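Run:
```python
from h import *
s,c=pickle.load(open("w3.pkl","rb"));T=pose(s)
for n,u,v,z in [("hole",344.5,283.5,.034),("tab",341,157,.074),("dot",358,558,.085)]:
    print(n,atz(c,220+u/3.333,60+v/3.333,z,T).round(4))
```

```text
hole [0.4788 0.1511 0.034 ]
tab [0.4774 0.1819 0.074 ]
dot [0.481  0.0937 0.085 ]
```

Emit:
{"name": "step_arm", "arguments": {
  "steps": [
    [-0.9, 0.12, 0, 0, 0, 0, -1],
    [-0.9, 0.12, 0, 0, 0, 0, -1],
    [-0.9, 0.12, 0, 0, 0, 0, -1],
    [-0.9, 0.12, 0, 0, 0, 0, -1],
    [-0.9, 0.12, 0, 0, 0, 0, -1],
    [-0.9, 0.12, 0, 0, 0, 0, -1],
    [-0.9, 0.12, 0, 0, 0, 0, -1],
    [-0.9, 0.12, 0, 0, 0, 0, -1]
  ]
}}

```text
time_s: 7.63
position: [0.5143, -0.1833, 0.2096]
tcp_rot: [[0.007, 1.0, -0.0], [1.0, -0.007, -0.001], [-0.001, -0.0, -1.0]]
force: [0.6, -0.2, 0.5]
opening: 0.724
grasp_force: 0.0
```

Emit:
{"name": "step_arm", "arguments": {
  "steps": [
    [-0.39, 0, 0, 0, 0, 0, -1],
    [-0.39, 0, 0, 0, 0, 0, -1],
    [-0.39, 0, 0, 0, 0, 0, -1],
    [-0.39, 0, 0, 0, 0, 0, -1],
    [-0.39, 0, 0, 0, 0, 0, -1],
    [-0.39, 0, 0, 0, 0, 0, -1]
  ]
}}

```text
time_s: 8.13
position: [0.5123, -0.2937, 0.2094]
tcp_rot: [[0.002, 1.0, -0.003], [1.0, -0.002, 0.004], [0.004, -0.003, -1.0]]
force: [-0.4, 0.5, 0.8]
opening: 0.997
grasp_force: 0.0
```

```bash
python3 w.py w4 220 130 440 295
```

```text
3.6363636363636362 [ 0.51225271 -0.29366132  0.20938026] [-0.37186721  0.54209608  0.76566331] [ 0.02017793 -0.09739973  0.08643121]
```

View pics/w4.png

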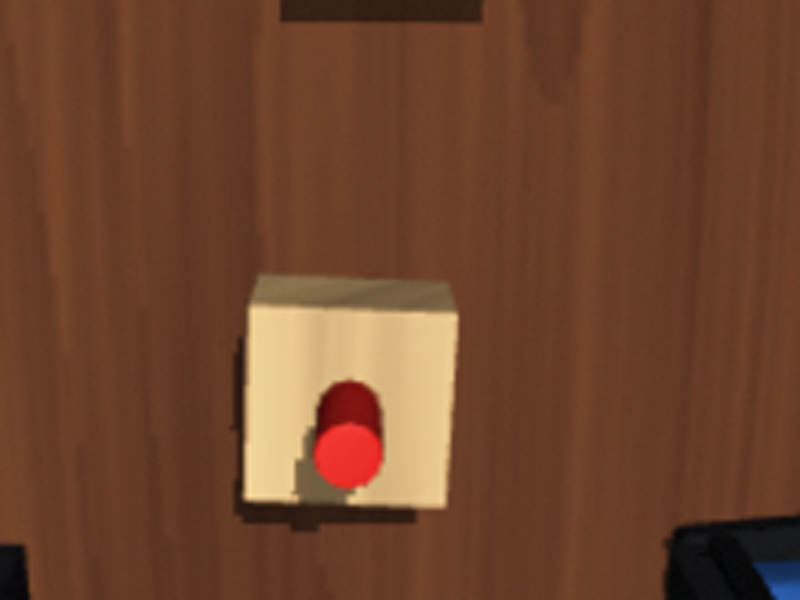

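Run:
```python
from h import *
s,c=pickle.load(open("w4.pkl","rb"));T=pose(s)
for n,u,v,z in [("head",348.5,456,.068),("stand",348,406.5,.034)]:
    print(n,atz(c,220+u/3.636,130+v/3.636,z,T).round(4))
for n,u,v in[("s0",450,155),("s1",462,200),("s2",468,203)]: print(n,atz(d0["top"],u,v,.03).round(3))
```

```text
head [ 0.5123 -0.3151  0.068 ]
stand [ 0.5122 -0.315   0.034 ]
s0 [ 0.727 -0.361  0.03 ]
s1 [ 0.613 -0.384  0.03 ]
s2 [ 0.605 -0.398  0.03 ]
```

Emit:
{"name": "step_arm", "arguments": {
  "steps": [
    [-0.071, 0, 0, 0, 0, 0, -1],
    [-0.071, 0, 0.1, 0, 0, 0, -1],
    [-0.071, 0, 0.22, 0, 0, 0, -1],
    [-0.071, 0, 0.33, 0, 0, 0, -1],
    [-0.071, 0, 0.42, 0, 0, 0, -1],
    [-0.071, 0, 0.48, 0, 0, 0, -1],
    [-0.071, 0, 0.49, 0, 0, 0, -1],
    [-0.071, 0, 0.49, 0, 0, 0, -1]
  ]
}}

```text
time_s: 8.85
position: [0.5123, -0.3147, 0.0624]
tcp_rot: [[0.0, 1.0, -0.003], [1.0, -0.0, 0.003], [0.003, -0.003, -1.0]]
force: [0.4, -0.0, 0.3]
opening: 0.998
grasp_force: 0.0
```

Emit:
{"name": "step_arm", "arguments": {
  "steps": [
    [0, 0, 0, 0, 0, 0, 0.7],
    [0, 0, 0, 0, 0, 0, 0.7],
    [0, 0, 0, 0, 0, 0, 0.7],
    [0, 0, 0, 0, 0, 0, 0.7],
    [0, 0, 0, 0, 0, 0, 0.7],
    [0, 0, 0, 0, 0, 0, 1],
    [0, 0, 0, 0, 0, 0, 1],
    [0, 0, 0, 0, 0, 0, 1]
  ]
}}

```text
time_s: 9.52
position: [0.5129, -0.3173, 0.0638]
tcp_rot: [[0.003, 1.0, 0.0], [1.0, -0.003, -0.0], [-0.0, 0.0, -1.0]]
force: [-0.5, 0.3, -0.4]
opening: 0.477
grasp_force: 0.0
```

Emit:
{"name": "step_arm", "arguments": {
  "steps": [
    [0, 0, 0, 0, 0, 0, 1],
    [0, 0, 0, 0, 0, 0, 1],
    [0, 0, 0, 0, 0, 0, 1],
    [0, 0, 0, 0, 0, 0, 1],
    [0, 0, 0, 0, 0, 0, 1],
    [0, 0, 0, 0, 0, 0, 1],
    [0, 0, 0, 0, 0, 0, 1],
    [0, 0, 0, 0, 0, 0, 1]
  ]
}}

```text
time_s: 10.18
position: [0.5129, -0.3172, 0.0636]
tcp_rot: [[0.002, 1.0, -0.0], [1.0, -0.002, 0.0], [0.0, -0.0, -1.0]]
force: [-0.6, 0.4, -1.2]
opening: 0.174
grasp_force: 30.0
```

Emit:
{"name": "step_arm", "arguments": {
  "steps": [
    [0, 0, -0.05, 0, 0, 0, 1],
    [0, 0, -0.15, 0, 0, 0, 1],
    [0, 0, -0.27, 0, 0, 0, 1],
    [0.1, 0, -0.4, 0, 0, 0, 1],
    [0.22, 0, -0.47, 0, 0, 0, 1],
    [0.35, 0, -0.47, 0, 0, 0, 1],
    [0.48, 0, -0.47, 0, 0, 0, 1],
    [0.6, 0, -0.47, 0, 0, 0, 1]
  ]
}}

```text
time_s: 10.85
position: [0.513, -0.1351, 0.2056]
tcp_rot: [[0.003, 1.0, 0.001], [1.0, -0.003, -0.0], [-0.0, 0.001, -1.0]]
force: [0.8, 0.6, -1.4]
opening: 0.171
grasp_force: 30.0
```

Emit:
{"name": "step_arm", "arguments": {
  "steps": [
    [0.13, -0.02, 0, 0, 0, 0, 1],
    [0.26, -0.04, 0, 0, 0, 0, 1],
    [0.39, -0.06, 0, 0, 0, 0, 1],
    [0.52, -0.08, 0, 0, 0, 0, 1],
    [0.65, -0.1, 0, 0, 0, 0, 1],
    [0.76, -0.11, 0, 0, 0, 0, 1],
    [0.84, -0.11, 0, 0, 0, 0, 1],
    [0.9, -0.11, 0, 0, 0, 0, 1]
  ]
}}

```text
time_s: 11.52
position: [0.4801, 0.1354, 0.2047]
tcp_rot: [[0.0, 1.0, -0.0], [1.0, -0.0, 0.001], [0.001, -0.0, -1.0]]
force: [0.4, -0.2, -0.8]
opening: 0.175
grasp_force: 30.0
```

Emit:
{"name": "step_arm", "arguments": {
  "steps": [
    [0.044, -0.003, 0, 0, 0, 0, 1],
    [0.044, -0.003, 0.05, 0, 0, 0, 1],
    [0.044, -0.003, 0.13, 0, 0, 0, 1],
    [0.044, -0.003, 0.21, 0, 0, 0, 1],
    [0.044, -0.003, 0.28, 0, 0, 0, 1],
    [0.044, -0.003, 0.32, 0, 0, 0, 1],
    [0.044, -0.003, 0.33, 0, 0, 0, 1],
    [0.044, -0.003, 0.33, 0, 0, 0, 1]
  ]
}}

```text
time_s: 12.18
position: [0.4796, 0.1461, 0.1048]
tcp_rot: [[0.002, 1.0, -0.002], [1.0, -0.002, -0.0], [-0.0, -0.002, -1.0]]
force: [-0.0, -0.4, 0.1]
opening: 0.173
grasp_force: 30.0
```

Run:
```python
from rig import *
from h import *
s=read_state();c=capture("wrist");t=capture("side");pickle.dump((s,c,t),open("w5.pkl","wb"))
a=cv2.resize(c["image"][180:330,215:415,::-1],None,fx=3,fy=3,interpolation=2)[:, :400*1]
a=cv2.resize(c["image"][190:300,250:350,::-1],None,fx=4,fy=4,interpolation=2)
b=cv2.resize(t["image"][260:370,270:370,::-1],None,fx=4,fy=4,interpolation=2)
cv2.imwrite("pics/w5.png",np.hstack([a,b]));print(s["position"],s["force"])
```

```text
[0.47956674 0.14606527 0.10484282] [-0.04612201 -0.42249371  0.06686732]
```

View pics/w5.png

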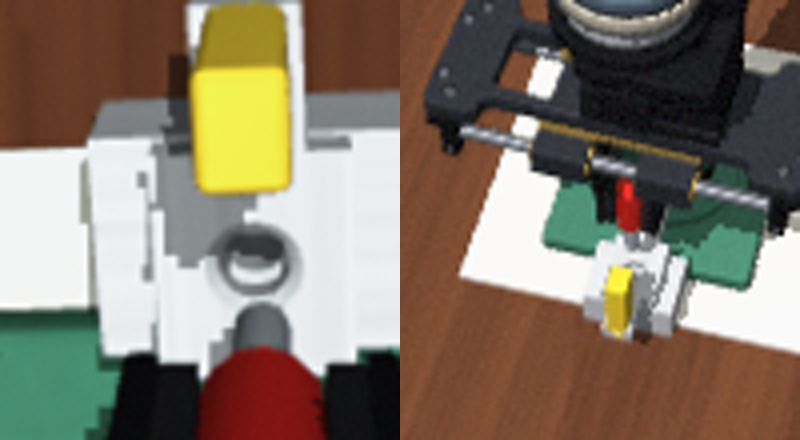

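Run:
```python
from h import *
s,c,t=pickle.load(open("w5.pkl","rb"));T=pose(s)
print("hole",atz(c,250+255/4,190+260/4,.034,T).round(4))
p=s["position"]
for oy in(0,.0022):
  for dz,r in[(-.0576,.0025),(-.0526,.004),(-.0296,.004)]:
    print(oy,dz,(4*(proj(c,p+[0,oy+r,dz],T)-[250,190])).round(1),(4*(proj(c,p+[-r,oy,dz],T)-[250,190])).round(1),(4*(proj(c,p+[r,oy,dz],T)-[250,190])).round(1))
```

```text
hole [0.4785 0.151  0.034 ]
0 -0.0576 [261.8 309. ] [244.3 325.2] [279.4 325.2]
0 -0.0526 [261.7 312.9] [233.2 339.4] [290.5 339.2]
0 -0.0296 [261.6 384.3] [229.8 413. ] [293.7 412.9]
0.0022 -0.0576 [261.7 294.7] [244.2 311. ] [279.4 310.9]
0.0022 -0.0526 [261.7 298.2] [233.  324.9] [290.6 324.8]
0.0022 -0.0296 [261.6 368.3] [229.6 397.3] [293.8 397.2]
```

Emit:
{"name": "step_arm", "arguments": {
  "steps": [
    [0.013, -0.0035, 0, 0, 0, 0, 1],
    [0.013, -0.0035, 0, 0, 0, 0, 1],
    [0.013, -0.0035, 0.015, 0, 0, 0, 1],
    [0.013, -0.0035, 0.03, 0, 0, 0, 1],
    [0.013, -0.0035, 0.045, 0, 0, 0, 1],
    [0.013, -0.0035, 0.055, 0, 0, 0, 1],
    [0.013, -0.0035, 0.06, 0, 0, 0, 1],
    [0.013, -0.0035, 0.06, 0, 0, 0, 1]
  ]
}}

```text
time_s: 12.95
position: [0.4787, 0.1499, 0.0871]
tcp_rot: [[0.002, 1.0, -0.001], [1.0, -0.002, -0.0], [-0.0, -0.001, -1.0]]
force: [-0.5, 0.6, 0.2]
opening: 0.173
grasp_force: 30.0
```

Emit:
{"name": "step_arm", "arguments": {
  "steps": [
    [0, 0, 0.007, 0, 0, 0, 1],
    [0, 0, 0.013, 0, 0, 0, 1],
    [0, 0, 0.02, 0, 0, 0, 1],
    [0, 0, 0.027, 0, 0, 0, 1],
    [0, 0, 0.033, 0, 0, 0, 1],
    [0, 0, 0.033, 0, 0, 0, 1]
  ]
}}

```text
time_s: 13.45
position: [0.4788, 0.1498, 0.0774]
tcp_rot: [[0.002, 1.0, -0.001], [1.0, -0.002, -0.0], [-0.0, -0.001, -1.0]]
force: [-0.7, -2.2, -1.6]
opening: 0.172
grasp_force: 30.0
```

Emit:
{"name": "step_arm", "arguments": {
  "steps": [
    [-0.002, 0, 0.007, 0, 0, 0, 1],
    [-0.002, 0, 0.013, 0, 0, 0, 1],
    [-0.002, 0, 0.02, 0, 0, 0, 1],
    [-0.002, 0, 0.027, 0, 0, 0, 1],
    [-0.002, 0, 0.027, 0, 0, 0, 1]
  ]
}}

```text
time_s: 13.87
position: [0.4788, 0.1493, 0.0692]
tcp_rot: [[0.002, 1.0, -0.001], [1.0, -0.002, -0.0], [-0.0, -0.001, -1.0]]
force: [-0.6, -1.7, -1.3]
opening: 0.177
grasp_force: 30.0
```

Emit:
{"name": "step_arm", "arguments": {
  "steps": [
    [-0.001, 0, 0.005, 0, 0, 0, 1],
    [-0.001, 0, 0.01, 0, 0, 0, 1],
    [-0.001, 0, 0.014, 0, 0, 0, 1],
    [-0.001, 0, 0.017, 0, 0, 0, 1],
    [-0.001, 0, 0.017, 0, 0, 0, 1]
  ]
}}

```text
time_s: 14.28
position: [0.479, 0.1491, 0.0644]
tcp_rot: [[0.002, 1.0, -0.0], [1.0, -0.002, 0.0], [0.0, -0.0, -1.0]]
force: [-0.6, -1.9, -0.8]
opening: 0.176
grasp_force: 30.0
```

Emit:
{"name": "step_arm", "arguments": {
  "steps": [
    [0, 0, 0.002, 0, 0, 0, 1],
    [0, 0, 0.004, 0, 0, 0, 1],
    [0, 0, 0.004, 0, 0, 0, 1]
  ]
}}

```text
time_s: 14.53
position: [0.479, 0.1491, 0.0635]
tcp_rot: [[0.002, 1.0, -0.0], [1.0, -0.002, -0.0], [-0.0, -0.0, -1.0]]
force: [-1.9, -2.4, 2.8]
opening: 0.174
grasp_force: 30.0
```

Emit:
{"name": "step_arm", "arguments": {
  "steps": [
    [0, 0, 0.002, 0, 0, 0, 1],
    [0, 0, 0.003, 0, 0, 0, 1],
    [0, 0, 0.003, 0, 0, 0, 1]
  ]
}}

```text
time_s: 14.78
position: [0.479, 0.1491, 0.0634]
tcp_rot: [[0.002, 1.0, 0.0], [1.0, -0.002, -0.0], [-0.0, 0.0, -1.0]]
force: [-2.9, -3.2, 9.5]
opening: 0.172
grasp_force: 30.0
```

Emit:
{"name": "step_arm", "arguments": {
  "steps": [
    [0, 0, -0.003, 0, 0, 0, 1],
    [0, 0, -0.003, 0, 0, 0, 0.2],
    [0, 0, -0.003, 0, 0, 0, 0.2],
    [0, 0, -0.003, 0, 0, 0, 0.2],
    [0, 0, -0.003, 0, 0, 0, 0.2],
    [0, 0, -0.003, 0, 0, 0, 0.2]
  ]
}}

```text
time_s: 15.28
position: [0.4795, 0.1492, 0.0633]
tcp_rot: [[0.002, 1.0, 0.001], [1.0, -0.002, 0.0], [0.0, 0.001, -1.0]]
force: [-0.0, 0.3, -0.3]
opening: 0.383
grasp_force: 0.0
```

Emit:
{"name": "step_arm", "arguments": {
  "steps": [
    [0, 0, -0.05, 0, 0, 0, -0.4],
    [0, 0, -0.13, 0, 0, 0, -1],
    [0, 0, -0.25, 0, 0, 0, -1],
    [0, 0, -0.37, 0, 0, 0, -1],
    [-0.1, 0, -0.45, 0, 0, 0, -1],
    [-0.2, 0.005, -0.45, 0, 0, 0, -1],
    [-0.2, 0.005, -0.45, 0, 0, 0, -1],
    [-0.2, 0.005, -0.45, 0, 0, 0, -1]
  ]
}}

```text
time_s: 15.95
position: [0.4807, 0.0881, 0.1988]
tcp_rot: [[0.005, 1.0, 0.001], [1.0, -0.005, 0.0], [0.0, 0.001, -1.0]]
force: [1.2, 0.2, -0.3]
opening: 0.92
grasp_force: 0.0
```

```bash
python3 w.py w6 220 80 420 260
```

```text
3.3333333333333335 [0.4807359  0.0881045  0.19882059] [ 1.18034571  0.23102703 -0.34960207] [ 0.04868505 -0.06019894 -0.02159841]
```

View pics/w6.png

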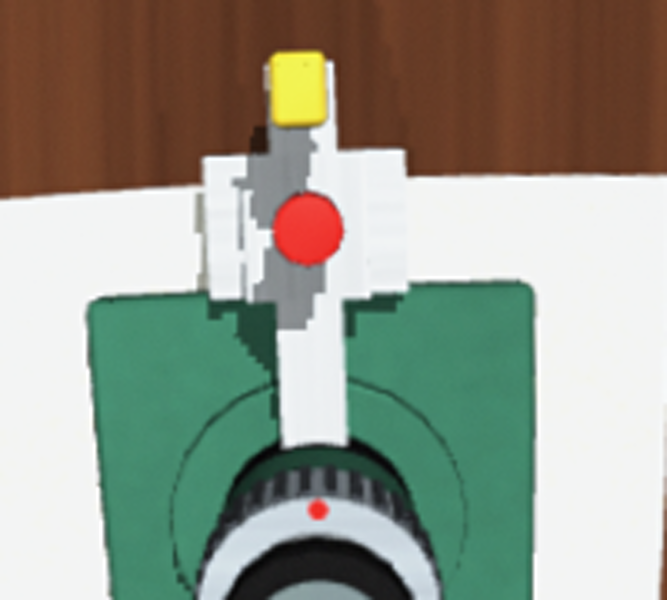

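Run:
```python
from h import *
for f,z in(("w1",.104),("w3",.104),("w6",.104)):
    s,c=pickle.load(open(f+".pkl","rb"));T=pose(s)
    im=cv2.medianBlur(np.ascontiguousarray(c["image"]),3);u,v=proj(c,np.array([.4803,.0700,.104]),T).round().astype(int)
    m=np.zeros((482,642),np.uint8)
    n,_,_,bb=cv2.floodFill(im.copy(),m,(int(u),int(v)),0,(9,)*3,(9,)*3,cv2.FLOODFILL_FIXED_RANGE|4)
    cs,_=cv2.findContours(m[1:-1,1:-1].copy(),0,1);q=max(cs,key=len);print(f,u,v,n,bb)
    if n>300:
        P=np.array([atz(c,*p[0],z,T)[:2] for p in q],np.float32);(e,r)=cv2.minEnclosingCircle(P);print(e,r,P.min(0),P.max(0))
```

```text
w1 319 254 914 (303, 239, 35, 33)
(0.4809195399284363, 0.06971939653158188) 0.01450255885720253 [0.46721795 0.05538857] [0.49480873 0.08308442]
w3 327 267 1054 (308, 249, 41, 36)
(0.48085904121398926, 0.0694340318441391) 0.01464534830302 [0.46672103 0.05645177] [0.4954002  0.08357423]
w6 315 274 1289 (295, 255, 42, 39)
(0.4807767868041992, 0.06956896185874939) 0.014640973880887032 [0.46688542 0.05565795] [0.49497864 0.08404186]
```

Emit:
{"name": "step_arm", "arguments": {
  "steps": [
    [-0.062, 0, 0, 0, 0, 0, -1],
    [-0.062, 0, 0, 0, 0, 0, -1],
    [-0.062, 0, 0.07, 0, 0, 0, -1],
    [-0.062, 0, 0.15, 0, 0, 0, -1],
    [-0.062, 0, 0.22, 0, 0, 0, -1],
    [-0.062, 0, 0.25, 0, 0, 0, -1],
    [-0.062, 0, 0.25, 0, 0, 0, -1],
    [-0.062, 0, 0.25, 0, 0, 0, -1]
  ]
}}

```text
time_s: 16.67
position: [0.4801, 0.0712, 0.1229]
tcp_rot: [[0.002, 1.0, -0.002], [1.0, -0.002, 0.0], [0.0, -0.002, -1.0]]
force: [0.3, -0.1, -0.2]
opening: 0.998
grasp_force: 0.0
```

Emit:
{"name": "step_arm", "arguments": {
  "steps": [
    [-0.005, 0.002, 0.04, 0, 0, 0, -1],
    [-0.005, 0.002, 0.08, 0, 0, 0, -1],
    [-0.005, 0.002, 0.11, 0, 0, 0, -1],
    [-0.005, 0.002, 0.116, 0, 0, 0, -1],
    [-0.005, 0.002, 0.116, 0, 0, 0, -0.3],
    [-0.005, 0.002, 0.116, 0, 0, 0, -0.3],
    [-0.005, 0.002, 0.116, 0, 0, 0, -0.3],
    [-0.005, 0.002, 0.116, 0, 0, 0, -0.3]
  ]
}}

```text
time_s: 17.33
position: [0.4814, 0.069, 0.0892]
tcp_rot: [[0.002, 1.0, 0.001], [1.0, -0.002, -0.0], [-0.0, 0.001, -1.0]]
force: [-0.7, 0.1, 0.1]
opening: 0.781
grasp_force: 0.0
```

Emit:
{"name": "step_arm", "arguments": {
  "steps": [
    [0, 0, 0, 0, 0, 0, -0.3],
    [0, 0, 0, 0, 0, 0, -0.3],
    [0, 0, 0, 0, 0, 0, 0],
    [0, 0, 0, 0, 0, 0, 0],
    [0, 0, 0, 0, 0, 0, 1],
    [0, 0, 0, 0, 0, 0, 1],
    [0, 0, 0, 0, 0, 0, 1]
  ]
}}

```text
time_s: 17.92
position: [0.4809, 0.069, 0.0887]
tcp_rot: [[0.002, 1.0, -0.0], [1.0, -0.002, -0.0], [-0.0, -0.0, -1.0]]
force: [-0.4, 0.1, 3.7]
opening: 0.624
grasp_force: 30.0
```

```bash
cat > m.py <<'E'
from rig import *
s=read_state();R=s["tcp_rot"];import numpy as np
print("pos",s["position"].round(4),"F",s["force"].round(1),"M",s["moment"].round(3),"yaw",np.degrees(np.arctan2(R[1,0],R[0,0])).round(2),"g",s["grasp_force"],s["opening"],"j6",s["joint_positions"][5],s["tau"][5])
E
python3 m.py
```

```text
pos [0.4809 0.069  0.0887] F [-0.4  0.1  3.7] M [-0.065  0.026  0.018] yaw 89.86 g 30.00044345855713 0.6240490743593111 j6 -4.908485755716878 -0.004885129019385204
```

Emit:
{"name": "step_arm", "arguments": {
  "steps": [
    [0, 0, 0, 0, 0, 0.06, 1],
    [0, 0, 0, 0, 0, 0.16, 1],
    [0, 0, 0, 0, 0, 0.28, 1],
    [0, 0, 0, 0, 0, 0.4, 1],
    [0, 0, 0, 0, 0, 0.52, 1],
    [0, 0, 0, 0, 0, 0.64, 1],
    [0, 0, 0, 0, 0, 0.74, 1],
    [0, 0, 0, 0, 0, 0.8, 1]
  ]
}}

```text
time_s: 18.58
position: [0.4801, 0.0692, 0.0887]
tcp_rot: [[0.591, 0.807, -0.002], [0.807, -0.591, -0.0], [-0.001, -0.001, -1.0]]
force: [-1.9, 0.8, 5.0]
opening: 0.624
grasp_force: 30.0
```

```bash
python3 m.py
```

```text
pos [0.4801 0.0692 0.0887] F [-1.9  0.8  5. ] M [0.027 0.071 0.317] yaw 53.77 g 30.004401873229654 0.6243072843402806 j6 31.22849588008592 0.11244543828070164
```

Emit:
{"name": "step_arm", "arguments": {
  "steps": [
    [0, 0, 0, 0, 0, 0.02, 1],
    [0, 0, 0, 0, 0, 0.03, 1],
    [0, 0, 0, 0, 0, 0.04, 1],
    [0, 0, 0, 0, 0, 0.04, 1],
    [0, 0, 0, 0, 0, 0.04, 1]
  ]
}}

```text
time_s: 19.0
position: [0.4801, 0.0692, 0.0887]
tcp_rot: [[0.614, 0.79, -0.002], [0.79, -0.614, 0.0], [-0.001, -0.001, -1.0]]
force: [-3.2, 2.0, 6.3]
opening: 0.628
grasp_force: 30.0
```

```bash
python3 m.py
```

```text
pos [0.4801 0.0692 0.0887] F [-3.2  2.   6.3] M [0.096 0.279 0.197] yaw 52.16 g 30.012382534041535 0.6280529029722202 j6 32.82117042079879 0.2275870693847537
```

Emit:
{"name": "step_arm", "arguments": {
  "steps": [
    [0, 0, 0, 0, 0, 0, 1],
    [0, 0, 0, 0, 0, 0, 1],
    [0, 0, 0, 0, 0, 0, 1]
  ]
}}

```text
time_s: 19.25
position: [0.4801, 0.0692, 0.0887]
tcp_rot: [[0.614, 0.79, -0.002], [0.79, -0.614, 0.0], [-0.001, -0.001, -1.0]]
force: [-2.3, 0.4, 4.9]
opening: 0.625
grasp_force: 30.0
```

```bash
python3 m.py
```

```text
pos [0.4801 0.0692 0.0887] F [-2.3  0.4  4.9] M [0.088 0.243 0.219] yaw 52.15 g 30.01234334340552 0.624787076224212 j6 32.82080341601374 0.22928318940103054
```

Emit:
{"name": "step_arm", "arguments": {
  "steps": [
    [0, 0, 0, 0, 0, -0.004, 1],
    [0, 0, 0, 0, 0, -0.004, 1],
    [0, 0, 0, 0, 0, -0.004, 1]
  ]
}}

```text
time_s: 19.5
position: [0.4801, 0.0692, 0.0887]
tcp_rot: [[0.612, 0.791, -0.002], [0.791, -0.612, 0.0], [-0.001, -0.001, -1.0]]
force: [-2.9, 1.9, 5.7]
opening: 0.622
grasp_force: 30.0
```

```bash
python3 m.py
```

```text
pos [0.4801 0.0692 0.0887] F [-2.9  1.9  5.7] M [0.07  0.253 0.129] yaw 52.3 g 30.01427706942195 0.6222541154082196 j6 32.66175408385019 0.11211057426407933
```

Emit:
{"name": "step_arm", "arguments": {
  "steps": [
    [0, 0, 0, 0, 0, -0.004, 1],
    [0, 0, 0, 0, 0, -0.004, 1],
    [0, 0, 0, 0, 0, -0.004, 1]
  ]
}}

```text
time_s: 19.75
position: [0.4801, 0.0692, 0.0887]
tcp_rot: [[0.61, 0.793, -0.002], [0.793, -0.61, 0.0], [-0.001, -0.001, -1.0]]
force: [-2.6, 1.3, 5.6]
opening: 0.622
grasp_force: 30.0
```

```bash
python3 m.py
python3 - <<'E'
from h import *
A=np.array([.4808,.0696])
for f in("w1","w3","w6"):
    s,c=pickle.load(open(f+".pkl","rb"));T=pose(s)
    i=c["image"].astype(int);u0,v0=proj(c,np.array([*A,.085]),T)
    m=(i[...,0]>150)&(i[...,1]<110)&(i[...,2]<110);v,u=np.nonzero(m)
    P=np.array([atz(c,a,b,.085,T)[:2] for a,b in zip(u,v)]);k=np.hypot(*(P-A).T)<.03;q=P[k].mean(0)-A
    print(f,k.sum(),np.hypot(*q),np.degrees(np.arctan2(q[1],q[0])))
E
```

```text
pos [0.4801 0.0692 0.0887] F [-2.6  1.3  5.6] M [0.016 0.233 0.03 ] yaw 52.45 g 30.015411339118145 0.6217147870338228 j6 32.500288040636015 0.021021823631599545
w1 15 0.02439238953359721 71.60564609825707
w3 20 0.024365226899217236 90.19401692032054
w6 24 0.024159260418543944 90.20864159997318
```

Emit:
{"name": "step_arm", "arguments": {
  "steps": [
    [0, 0, 0, 0, 0, 0.02, 1],
    [0, 0, 0, 0, 0, 0.035, 1],
    [0, 0, 0, 0, 0, 0.05, 1],
    [0, 0, 0, 0, 0, 0.05, 1]
  ]
}}

```text
time_s: 20.08
position: [0.4801, 0.0693, 0.0887]
tcp_rot: [[0.64, 0.769, -0.002], [0.769, -0.64, 0.0], [-0.001, -0.001, -1.0]]
force: [-2.8, 1.4, 5.2]
opening: 0.624
grasp_force: 30.0
```

```bash
python3 m.py
```

```text
pos [0.4801 0.0693 0.0887] F [-2.8  1.4  5.2] M [0.087 0.186 0.156] yaw 50.24 g 30.012189617555123 0.6235342256794083 j6 34.73369466702951 0.22256383672356606
```

```bash
cat > dot.py <<'E'
from rig import *
from h import *
A=np.array([.4808,.0696]);s=read_state();c=capture("wrist");T=pose(s);i=c["image"].astype(int)
v,u=np.nonzero((i[...,0]>120)&(i[...,1]<.55*i[...,0])&(i[...,2]<.55*i[...,0]))
P=np.array([atz(c,a,b,.085,T)[:2] for a,b in zip(u,v)]);k=(np.abs(np.hypot(*(P-A).T)-.0243)<.004);q=P[k].mean(0)-A
print("dot",k.sum(),np.hypot(*q),np.degrees(np.arctan2(q[1],q[0])))
P=np.array([atz(c,a,b,.068,T)[:2] for a,b in zip(u,v)]);k=np.hypot(*(P-[.479,.15]).T)<.012
if k.any(): print("pin head",k.sum(),P[k].mean(0))
E
python3 dot.py
```

```text
dot 83 0.02421553115333498 51.6872185522686
pin head 871 [0.48236022 0.15072998]
```

Emit:
{"name": "step_arm", "arguments": {
  "steps": [
    [0, 0, 0, 0, 0, 0.02, 1],
    [0, 0, 0, 0, 0, 0.035, 1],
    [0, 0, 0, 0, 0, 0.05, 1],
    [0, 0, 0, 0, 0, 0.05, 1]
  ]
}}

```text
time_s: 20.47
position: [0.48, 0.0693, 0.0887]
tcp_rot: [[0.669, 0.743, -0.002], [0.743, -0.669, 0.0], [-0.001, -0.001, -1.0]]
force: [-2.4, 0.9, 5.6]
opening: 0.626
grasp_force: 30.0
```

```bash
python3 m.py; python3 dot.py
```

```text
pos [0.48   0.0693 0.0887] F [-2.4  0.9  5.6] M [0.065 0.208 0.182] yaw 47.99 g 30.013712377112824 0.6257351972432258 j6 36.982005219720826 0.22235347889363766
dot 83 0.024202451413629256 49.463282166928806
pin head 853 [0.48236536 0.15068731]
```

Emit:
{"name": "step_arm", "arguments": {
  "steps": [
    [0, 0, 0, 0, 0, 0.02, 1],
    [0, 0, 0, 0, 0, 0.035, 1],
    [0, 0, 0, 0, 0, 0.05, 1],
    [0, 0, 0, 0, 0, 0.05, 1]
  ]
}}

```text
time_s: 20.85
position: [0.48, 0.0693, 0.0887]
tcp_rot: [[0.698, 0.716, -0.002], [0.716, -0.698, 0.0], [-0.001, -0.001, -1.0]]
force: [-3.2, 1.5, 6.2]
opening: 0.628
grasp_force: 30.0
```

```bash
python3 m.py
```

```text
pos [0.48   0.0693 0.0887] F [-3.2  1.5  6.2] M [0.076 0.286 0.203] yaw 45.74 g 30.01528208842501 0.6275586254478747 j6 39.23323762281361 0.222493764013052
```

Emit:
{"name": "step_arm", "arguments": {
  "steps": [
    [0, 0, 0, 0, 0, 0.02, 1],
    [0, 0, 0, 0, 0, 0.035, 1],
    [0, 0, 0, 0, 0, 0.05, 1],
    [0, 0, 0, 0, 0, 0.05, 1]
  ]
}}

```text
time_s: 21.18
position: [0.4799, 0.0694, 0.0887]
tcp_rot: [[0.725, 0.688, -0.002], [0.688, -0.725, 0.0], [-0.001, -0.002, -1.0]]
force: [-2.7, 1.5, 6.0]
opening: 0.621
grasp_force: 30.0
```

```bash
python3 m.py
```

```text
pos [0.4799 0.0694 0.0887] F [-2.7  1.5  6. ] M [0.137 0.32  0.186] yaw 43.49 g 30.01672048063483 0.6212498257463145 j6 41.48454153396432 0.22259651217609644
```

Emit:
{"name": "step_arm", "arguments": {
  "steps": [
    [0, 0, 0, 0, 0, 0.02, 1],
    [0, 0, 0, 0, 0, 0.035, 1],
    [0, 0, 0, 0, 0, 0.05, 1],
    [0, 0, 0, 0, 0, 0.05, 1]
  ]
}}

```text
time_s: 21.52
position: [0.4799, 0.0694, 0.0887]
tcp_rot: [[0.752, 0.659, -0.002], [0.659, -0.752, 0.0], [-0.001, -0.002, -1.0]]
force: [-3.0, 2.2, 6.0]
opening: 0.625
grasp_force: 30.0
```

```bash
python3 m.py
```

```text
pos [0.4799 0.0694 0.0887] F [-3.   2.2  6. ] M [0.158 0.304 0.186] yaw 41.24 g 30.01801510050427 0.6253773411894287 j6 43.734365616006976 0.2227272978052497
```

Emit:
{"name": "step_arm", "arguments": {
  "steps": [
    [0, 0, 0, 0, 0, 0.02, 1],
    [0, 0, 0, 0, 0, 0.035, 1],
    [0, 0, 0, 0, 0, 0.05, 1],
    [0, 0, 0, 0, 0, 0.05, 1]
  ]
}}

```text
time_s: 21.85
position: [0.4799, 0.0694, 0.0887]
tcp_rot: [[0.777, 0.629, -0.002], [0.629, -0.777, 0.0], [-0.001, -0.002, -1.0]]
force: [-3.3, 2.1, 5.3]
opening: 0.625
grasp_force: 30.0
```

```bash
python3 m.py
```

```text
pos [0.4799 0.0694 0.0887] F [-3.3  2.1  5.3] M [0.101 0.325 0.196] yaw 38.99 g 30.019118226191495 0.6253825030413316 j6 45.98337971053583 0.2228593686595559
```

Emit:
{"name": "step_arm", "arguments": {
  "steps": [
    [0, 0, 0, 0, 0, 0.02, 1],
    [0, 0, 0, 0, 0, 0.035, 1],
    [0, 0, 0, 0, 0, 0.05, 1],
    [0, 0, 0, 0, 0, 0.05, 1]
  ]
}}

```text
time_s: 22.18
position: [0.4798, 0.0695, 0.0887]
tcp_rot: [[0.801, 0.598, -0.002], [0.598, -0.801, 0.0], [-0.001, -0.002, -1.0]]
force: [-3.7, 2.5, 6.9]
opening: 0.625
grasp_force: 30.0
```

```bash
python3 m.py
```

```text
pos [0.4798 0.0695 0.0887] F [-3.7  2.5  6.9] M [0.222 0.325 0.195] yaw 36.74 g 30.020171054347884 0.6249170170487348 j6 48.23413956771164 0.22298012394458055
```

Emit:
{"name": "step_arm", "arguments": {
  "steps": [
    [0, 0, 0, 0, 0, 0.02, 1],
    [0, 0, 0, 0, 0, 0.035, 1],
    [0, 0, 0, 0, 0, 0.05, 1],
    [0, 0, 0, 0, 0, 0.05, 1]
  ]
}}

```text
time_s: 22.52
position: [0.4798, 0.0695, 0.0887]
tcp_rot: [[0.824, 0.566, -0.002], [0.566, -0.824, 0.001], [-0.002, -0.002, -1.0]]
force: [-2.8, 2.8, 6.8]
opening: 0.624
grasp_force: 30.0
```

```bash
python3 m.py
```

```text
pos [0.4798 0.0695 0.0887] F [-2.8  2.8  6.8] M [0.248 0.29  0.222] yaw 34.49 g 30.020999874395784 0.6239867884899317 j6 50.48104411593617 0.22302893456071615
```

Emit:
{"name": "step_arm", "arguments": {
  "steps": [
    [0, 0, 0, 0, 0, 0.02, 1],
    [0, 0, 0, 0, 0, 0.035, 1],
    [0, 0, 0, 0, 0, 0.05, 1],
    [0, 0, 0, 0, 0, 0.05, 1]
  ]
}}

```text
time_s: 22.85
position: [0.4798, 0.0695, 0.0887]
tcp_rot: [[0.846, 0.533, -0.002], [0.533, -0.846, 0.001], [-0.002, -0.002, -1.0]]
force: [-2.7, 2.3, 6.3]
opening: 0.627
grasp_force: 30.0
```

```bash
python3 m.py; python3 dot.py
```

```text
pos [0.4798 0.0695 0.0887] F [-2.7  2.3  6.3] M [0.255 0.301 0.174] yaw 32.24 g 30.02172780863475 0.6274789716943594 j6 52.73321398491067 0.22324792575091124
dot 83 0.024059075779760925 34.02665724657301
pin head 769 [0.48239647 0.15071921]
```

Emit:
{"name": "step_arm", "arguments": {
  "steps": [
    [0, 0, 0, 0, 0, 0.02, 1],
    [0, 0, 0, 0, 0, 0.035, 1],
    [0, 0, 0, 0, 0, 0.05, 1],
    [0, 0, 0, 0, 0, 0.05, 1]
  ]
}}

```text
time_s: 23.23
position: [0.4797, 0.0696, 0.0887]
tcp_rot: [[0.866, 0.5, -0.002], [0.5, -0.866, 0.001], [-0.002, -0.002, -1.0]]
force: [-2.8, 2.5, 5.2]
opening: 0.625
grasp_force: 30.0
```

```bash
python3 m.py
```

```text
pos [0.4797 0.0696 0.0887] F [-2.8  2.5  5.2] M [0.26  0.269 0.174] yaw 29.98 g 30.022424053167924 0.6253922160190949 j6 54.983880561077754 0.2237683441489935
```

Emit:
{"name": "step_arm", "arguments": {
  "steps": [
    [0, 0, 0, 0, 0, 0.02, 1],
    [0, 0, 0, 0, 0, 0.035, 1],
    [0, 0, 0, 0, 0, 0.05, 1],
    [0, 0, 0, 0, 0, 0.05, 1]
  ]
}}

```text
time_s: 23.57
position: [0.4797, 0.0697, 0.0887]
tcp_rot: [[0.885, 0.465, -0.002], [0.465, -0.885, 0.001], [-0.002, -0.002, -1.0]]
force: [-3.4, 2.5, 6.0]
opening: 0.621
grasp_force: 30.0
```

```bash
python3 m.py
```

```text
pos [0.4797 0.0697 0.0887] F [-3.4  2.5  6. ] M [0.273 0.348 0.255] yaw 27.73 g 30.023019854561426 0.6210821326966062 j6 57.23422601664951 0.22363243158906698
```

Emit:
{"name": "step_arm", "arguments": {
  "steps": [
    [0, 0, 0, 0, 0, 0.02, 1],
    [0, 0, 0, 0, 0, 0.035, 1],
    [0, 0, 0, 0, 0, 0.05, 1],
    [0, 0, 0, 0, 0, 0.05, 1]
  ]
}}

```text
time_s: 23.9
position: [0.4797, 0.0697, 0.0887]
tcp_rot: [[0.903, 0.43, -0.002], [0.43, -0.903, 0.001], [-0.002, -0.002, -1.0]]
force: [-2.7, 3.5, 6.8]
opening: 0.625
grasp_force: 30.0
```

```bash
python3 m.py
```

```text
pos [0.4797 0.0697 0.0887] F [-2.7  3.5  6.8] M [0.333 0.397 0.18 ] yaw 25.48 g 30.02345029322896 0.6254322105935416 j6 59.48257009989944 0.223809820599854
```

Emit:
{"name": "step_arm", "arguments": {
  "steps": [
    [0, 0, 0, 0, 0, 0.02, 1],
    [0, 0, 0, 0, 0, 0.04, 1],
    [0, 0, 0, 0, 0, 0.06, 1],
    [0, 0, 0, 0, 0, 0.06, 1]
  ]
}}

```text
time_s: 24.23
position: [0.4796, 0.0698, 0.0887]
tcp_rot: [[0.922, 0.387, -0.003], [0.387, -0.922, 0.001], [-0.002, -0.002, -1.0]]
force: [-2.6, 3.1, 5.5]
opening: 0.626
grasp_force: 30.0
```

```bash
python3 m.py
```

```text
pos [0.4796 0.0698 0.0887] F [-2.6  3.1  5.5] M [0.384 0.355 0.143] yaw 22.77 g 30.022425272036344 0.6262540762614472 j6 62.19284667417611 0.20528698805719614
```

Emit:
{"name": "step_arm", "arguments": {
  "steps": [
    [0, 0, 0, 0, 0, 0.01, 1],
    [0, 0, 0, 0, 0, 0.02, 1],
    [0, 0, 0, 0, 0, 0.03, 1],
    [0, 0, 0, 0, 0, 0.03, 1]
  ]
}}

```text
time_s: 24.57
position: [0.4797, 0.0698, 0.0887]
tcp_rot: [[0.931, 0.365, -0.003], [0.365, -0.931, 0.001], [-0.002, -0.002, -1.0]]
force: [-2.2, 4.0, 5.5]
opening: 0.627
grasp_force: 30.0
```

```bash
python3 m.py
```

```text
pos [0.4797 0.0698 0.0887] F [-2.2  4.   5.5] M [0.446 0.38  0.252] yaw 21.44 g 30.021330349263735 0.6271534922650984 j6 63.523337753706556 0.2434317860752344
```

Emit:
{"name": "step_arm", "arguments": {
  "steps": [
    [0, 0, 0, 0, 0, 0.01, 1],
    [0, 0, 0, 0, 0, 0.02, 1],
    [0, 0, 0, 0, 0, 0.03, 1],
    [0, 0, 0, 0, 0, 0.03, 1]
  ]
}}

```text
time_s: 24.9
position: [0.4796, 0.0698, 0.0887]
tcp_rot: [[0.939, 0.345, -0.003], [0.345, -0.939, 0.001], [-0.002, -0.002, -1.0]]
force: [-2.6, 4.9, 5.9]
opening: 0.627
grasp_force: 30.0
```

```bash
python3 m.py;python3 dot.py
```

```text
pos [0.4796 0.0698 0.0887] F [-2.6  4.9  5.9] M [0.509 0.439 0.407] yaw 20.16 g 30.012486424238887 0.6269173085975907 j6 64.82589565599261 0.4843614622950554
dot 81 0.02389294927384918 22.242743645313872
pin head 721 [0.48289948 0.15075063]
```

Emit:
{"name": "step_arm", "arguments": {
  "steps": [
    [0, 0, 0, 0, 0, 0.004, 1],
    [0, 0, 0, 0, 0, 0.008, 1],
    [0, 0, 0, 0, 0, 0.008, 1],
    [0, 0, 0, 0, 0, 0.008, 1]
  ]
}}

```text
time_s: 25.28
position: [0.4796, 0.0698, 0.0887]
tcp_rot: [[0.94, 0.34, -0.003], [0.34, -0.94, 0.0], [-0.002, -0.001, -1.0]]
force: [-2.9, 5.1, 5.8]
opening: 0.627
grasp_force: 30.0
```

```bash
python3 m.py;python3 dot.py;python3 m.py
```

```text
pos [0.4796 0.0698 0.0887] F [-2.9  5.1  5.8] M [0.624 0.37  0.725] yaw 19.89 g 30.005834349431098 0.6268238009905689 j6 65.12934807350642 0.7085057906806469
dot 81 0.02389534815375851 22.16572124487804
pin head 713 [0.48332021 0.15073637]
pos [0.4796 0.0698 0.0887] F [-2.3  4.3  6.3] M [0.67  0.43  0.667] yaw 19.89 g 30.005852039175807 0.6209639862545211 j6 65.12834194276583 0.7085264101624489
```

Emit:
{"name": "step_arm", "arguments": {
  "steps": [
    [0, 0, 0, 0, 0, 0.003, 1],
    [0, 0, 0, 0, 0, 0.003, 1],
    [0, 0, 0, 0, 0, 0.003, 1]
  ]
}}

```text
time_s: 25.58
position: [0.4796, 0.0698, 0.0887]
tcp_rot: [[0.941, 0.339, -0.003], [0.339, -0.941, 0.0], [-0.002, -0.001, -1.0]]
force: [-3.3, 3.4, 6.6]
opening: 0.628
grasp_force: 30.0
```

```bash
python3 m.py;python3 dot.py;python3 m.py
```

```text
pos [0.4796 0.0698 0.0887] F [-3.3  3.4  6.6] M [0.612 0.397 0.876] yaw 19.79 g 30.00412065513956 0.6280445137620609 j6 65.2454310272573 0.8094635233283043
dot 81 0.02392799369161777 22.096222609405107
pin head 699 [0.48345345 0.15073698]
pos [0.4796 0.0698 0.0887] F [-2.7  3.9  6.3] M [0.646 0.463 0.803] yaw 19.79 g 30.00414080815972 0.62164327331248 j6 65.24511739729421 0.8093586377799511
```

Firmly tight (~0.81 N m). Unwind gently, open, retreat straight up.

Emit:
{"name": "step_arm", "arguments": {
  "steps": [
    [0, 0, 0, 0, 0, -0.008, 1],
    [0, 0, 0, 0, 0, -0.016, 1],
    [0, 0, 0, 0, 0, -0.022, 1],
    [0, 0, 0, 0, 0, -0.022, -0.9],
    [0, 0, 0, 0, 0, -0.022, -0.9],
    [0, 0, 0, 0, 0, -0.022, -0.9],
    [0, 0, 0, 0, 0, -0.022, -0.9],
    [0, 0, 0, 0, 0, -0.022, -0.9]
  ]
}}

```text
time_s: 26.3
position: [0.4813, 0.0688, 0.0884]
tcp_rot: [[0.937, 0.35, 0.0], [0.35, -0.937, -0.0], [0.0, 0.0, -1.0]]
force: [-0.5, -1.1, 0.4]
opening: 0.904
grasp_force: 0.0
```

Emit:
{"name": "step_arm", "arguments": {
  "steps": [
    [0, 0, 0, 0, 0, 0, -0.9],
    [0, 0, -0.04, 0, 0, 0, -0.9],
    [0, 0, -0.1, 0, 0, 0, -0.9],
    [0, 0, -0.2, 0, 0, 0, -0.9],
    [0, 0, -0.3, 0, 0, 0, -0.9],
    [0, 0, -0.4, 0, 0, 0, -0.9],
    [0, 0, -0.45, 0, 0, 0, -0.9],
    [0, 0, -0.45, 0, 0, 0, -0.9]
  ]
}}

```text
time_s: 26.97
position: [0.4834, 0.0688, 0.2271]
tcp_rot: [[0.936, 0.351, 0.009], [0.351, -0.937, -0.001], [0.008, 0.004, -1.0]]
force: [1.4, 0.1, 0.3]
opening: 0.954
grasp_force: 0.0
```

```bash
python3 m.py;python3 dot.py
```

```text
pos [0.4834 0.0688 0.2271] F [1.4 0.1 0.3] M [-0.003 -0.06   0.019] yaw 20.52 g 0.0 0.9542404263917813 j6 64.43381008740383 -0.003637448462541215
dot 21 0.024294855360499884 22.14977954149146
pin head 254 [0.48226638 0.15050434]
```

Ring stayed put (dot 22.15°), the pin is in and the robot is clear.

```bash
python3 -c "
from rig import *
print(hand_in())"
```

```text
the job is handed in; nothing more can be done
None
```

The job is handed in: the focus arm was pushed to its stop (about 6 N felt), the pin seated fully home, and the lock ring turned clockwise to its end at about 0.8 N m, then released. The ring did not move on release. The arm and pin gave about 2.5° clockwise under the ring's drag, within the pin's play. The robot took about 27 s and was clear of everything at hand-in; I did not separately re-check the gauge and other loose items.

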